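# Release and draw an ignition barrel from its steering lock

### The arm

A 7-joint arm with a two-finger parallel gripper is mounted at the origin on a cart in front of the work surface, level with it; the furniture and walls round the work are solid. World frame = base frame: x ahead of the robot, y to its left, z up, the work surface at z = 0. Lengths are in m, angles in rad, forces in N, time in s.
With the tool pointing down it reaches from about 0.375 to 0.925 m from the base axis. Payload 3.1 kg.
Tool frame: the origin (TCP) lies between the finger pads; the fingertips stand 19 mm ahead of it and the grasp point (between the pads) is the TCP; z points along the fingers, y is the direction in which the jaws open and shut (so a half turn about z gives the same grasp; the last joint's range is limited). The gripper opens to 85 mm and grips with 20 to 120 N. Pads are 22 mm wide; open, the fingers measure 114 mm over their backs; the gripper's body (76 mm by 85 mm) begins 54 mm behind the grasp point. The pads swing forward as they close: fully open they stand 13 mm farther back than shut.
Start: joints at [1.007, 0.383, 0.044, 1.598, -0.018, 1.161, -0.05], TCP at [0.292, -0.581, 0.25] pointing down, gripper open.
Joint ranges: [-2.61, 2.61], [-0.41, 2.15], [-1.48, 1.57], [0, 2.5], [-1.57, 4.71], [0.05, 1.97], [-2.85, 2.85]. Speed limits (rad/s): [2.79, 2.79, 3.14, 3.14, 3.14, 3.14, 3.14].

### API

Orientations are given as a unit quaternion [x, y, z, w].
In Python, from bench import move_ptp, movel, move_j, move_gripper, pause, inverse_kinematics, read_camera, camera_params, MotionError, sign_off, look_for, tip_of, read_time_s, read_qpos, read_joint_vel, read_effort, read_eef_pos, read_tcp_rot, read_ft_force, read_ft_torque, read_finger_gap gives the robot as it stands. Calls block until the motion is done:
- move_ptp(position, orientation): joint-space move of the TCP to a pose.
- movel(position, orientation=None, speed=0.15): straight line of the TCP; orientation=None keeps the orientation; speed is the mean speed in m/s.
- move_j(angles): joint-space move.
- move_gripper(opening, effort=None): finger opening in m; effort is the grip in N (None keeps the last); returns when the fingers have stopped.
- pause(seconds).
- inverse_kinematics(position, orientation): joint angles nearest the present ones, or None.
- read_camera(name): name is "side" or "top"; returns the picture (480x640x3 uint8, red, green, blue); there is no depth.
- camera_params(name): a dict with "K" (3x3 intrinsics, pixels), "camera_from_world" (4x4, takes a point from world to camera coordinates). Camera axes: x right, y down, z forward; pixel columns grow to the right and rows downward; lengths in m; the calibration is good to about 2 mm. A picture is of the moment at which its call begins. camera_params takes no time and is no camera call.
A pose or a line that the arm cannot do raises MotionError and nothing moves.
- sign_off(): hands the job in, once; it reports no verdict.
Trained networks look in the newest picture that a camera, given by its name, has taken for a name from the list of things; names that differ only in an ending like _2 or _b are one class to them, and where a whole thing is asked for, a point or a joint stands for the part that bears it (a point fixed in the world has none). Each returns a list of dicts, best first, with "confidence" (0 to 1); they miss things now and then, are a little off and sometimes report something else, mostly with a low value. They report only what shows in the picture. A call takes as long as a camera call.
- look_for(camera, name): "at" ([column, row] in pixels, amid what is visible of it).
- tip_of(camera, name): "at" ([column, row] in pixels: a listed point, or the origin of a listed thing).
Readings, each from a call of its own:
- read_time_s(): time.
- read_qpos(): joint angles.
- read_joint_vel(): joint speeds.
- read_effort(): joint torques, N m.
- read_eef_pos(): TCP position.
- read_tcp_rot(): TCP orientation.
- read_ft_force(): force on the tool from outside, world axes, zero at the start.
- read_ft_torque(): the same for the moment, N m.
- read_finger_gap(): finger opening in m.
Only numpy, scipy, OpenCV 4.12 (cv2) and the standard library are available. Lean on these libraries where they do the work, as an engineer would, in place of code of your own. Each camera call takes 0.05 s, during which the arm holds its last target.

### The job

The ignition barrel, key still in it, is held in the steering lock by a hidden spring catch. Take the thin pin punch (the slimmer of the two tools) from the wooden block, feel for the small hole in the lock's cover plate and press the catch below it gently, never hard on the cover or against the stop, until the barrel springs out; then put the punch back upright in the block, draw the barrel out and lay it down gently in the steel parts tray.

Things in the scene. Friction and masses are not known exactly. Their poses are not given: they have to be found in the camera images.
- punch_grip (a point): Middle of the grip of the thin steel pin punch that stands tip down in an outer hole of the wooden block; 99 mm above its tip, +z towards its head. Round grip 15 mm across, from 64 to 134 mm above the tip (head). The tool in the other outer hole is a drift: grip 21 mm across, 22 mm taller, its 9 mm pin too thick for the lock.
- punch_tip (a point): Lower end of the thin punch's pin, on its axis. Pin 5 mm across and 50 mm long, then a short cone and a neck 9 mm across (53 to 64 mm above the tip), then the shoulder of the grip (64 mm above the tip). Loose tool, 0.1 kg.
- punch_block: Wooden block 50 x 134 x 70 mm (x, y, z), fixed; origin at the middle of its underside. Three upright through holes, 11 mm across, in a row at y = -42, 0 and +42 mm; the middle one is empty. A punch put back in a free hole hangs by its shoulder on the block's top, tip 6 mm above the bench.
- lock_hole (a point): Nominal middle of the mouth of the access hole in the flat cover plate on top of the cast steering lock, 93 mm above the bench; z up, x along the barrel into the lock. The plate (41 x 100 mm) sits on slotted screws, so the real hole lies up to 4 mm off this point in x and in y: not measured, find it by feel or sight. Hole 8.5 mm across, 10 mm deep; a hollow below.
- lock: The lock with cover and hidden catch, on a dark plate; fixed. Origin at bench level under the bore. Under the hole lies the catch's round pad (23 mm across), 12 to 38 mm below the mouth, set differently on each lock, not measured. It gives at 4 to 6 N, trips 4 to 8 mm down at 6 to 14 N; a hard stop follows 3 to 6 mm further. Press slowly (under 15 mm/s): over 30 N from the punch damages the lock.
- bore_mouth (a point): Middle of the bore in the lock's front face, on the seated barrel's axis, 48 mm above the bench; axes are the lock's, the barrel comes straight out along -x. The access hole is 44.5 mm along +x, 50 mm along +y and 45 mm up from here.
- barrel_collar (a point): Middle of the fluted steel collar of the loose lock barrel, on its axis; +x along the barrel into the lock. Collar 34 mm across, 14 mm long. In front (-x) a key with a black head 9 mm thick (y), 28 mm high, ending 44 mm from here; behind, a brass body 25 mm across, ending 66.5 mm from here. 0.16 kg.
- barrel: The same barrel; its origin is the collar's middle too. Seated, it lies about 10 mm in front of bore_mouth. When the catch trips, a damped spring pushes it 20 mm further out within half a second; it then sits loose in the bore (1.4 mm clearance) with 37 mm still inside.
- parts_tray: Shallow open sheet-steel parts tray, 125 x 155 mm (x, y), rim 24 mm high, walls 3 mm, black mat on its floor 4 mm above the bench; origin at the middle of its underside. Fixed. Set the barrel down in it: letting it fall 3 cm or more counts as dropped.

How it is judged:
By the outcome, as a careful person would: the job done as asked, in the order asked, and still so for the second after the job is handed in, with the robot touching nothing.
It also fails if it takes over 72 s, if anything falls off the work surface, if the arm or the gripper's body presses on something with over 40 N, if the wrist force passes 120 N, or if a joint passes its speed limit or range.

## Working session

There is one attempt and no reset: what is moved stays moved. The work goes in short steps, each a Python script; the robot and the scene stay as the last script left them, time stands still between calls to the robot, and variables do not carry over. Pictures are saved under pics/ and viewed, and the job is handed in when it is done.

```bash
ls; mkdir -p pics
python3 - <<'E'
from bench import *
import cv2,numpy as np
for c in ("side","top"):
    im=read_camera(c); cv2.imwrite(f"pics/{c}0.png",im[:,:,::-1])
    p=camera_params(c); print(c,np.round(p["K"],1).tolist(),np.round(p["camera_from_world"],4).tolist())
    for n in ["punch_grip","punch_tip","punch_block","lock_hole","lock","bore_mouth","barrel_collar","parts_tray"]:
        print(n,[(np.round(d["at"],1).tolist(),round(d["confidence"],2)) for d in tip_of(c,n)[:3]])
print(read_time_s(),read_eef_pos(),read_tcp_rot(),read_ft_force(),read_qpos())
E
```

```text
pics
side [[555.4, 0.0, 319.6], [0.0, 555.4, 244.5], [0.0, 0.0, 1.0]] [[-0.8786, -0.4774, 0.0137, 0.3359], [-0.2746, 0.4814, -0.8323, 0.3218], [0.3907, -0.7351, -0.5541, 0.5555], [0.0, 0.0, 0.0, 1.0]]
punch_grip [([398.2, 248.5], 0.94)]
punch_tip []
punch_block [([397.6, 287.8], 0.78)]
lock_hole [([211.0, 278.6], 0.56), ([260.1, 292.6], 0.24)]
lock [([246.1, 306.9], 0.64)]
bore_mouth [([260.8, 292.6], 0.87)]
barrel_collar [([268.0, 295.0], 0.66)]
parts_tray [([323.9, 256.2], 0.9)]
top [[547.6, 0.0, 317.2], [0.0, 547.6, 250.7], [0.0, 0.0, 1.0]] [[-0.0087, -0.9996, 0.0276, -0.1897], [-0.985, 0.0038, -0.1724, 0.5053], [0.1723, -0.0287, -0.9846, 0.953], [0.0, 0.0, 0.0, 1.0]]
punch_grip [([278.6, 228.6], 0.6), ([352.7, 312.7], 0.55)]
punch_tip []
punch_block [([373.6, 317.2], 0.56)]
lock_hole [([247.8, 197.2], 0.63), ([279.7, 230.5], 0.62)]
lock [([277.7, 211.1], 0.74)]
bore_mouth [([372.1, 311.8], 0.61), ([276.9, 224.5], 0.57), ([248.4, 194.5], 0.22)]
barrel_collar [([278.7, 225.8], 0.74)]
parts_tray [([375.9, 232.8], 0.75)]
0.9 [ 0.29195971 -0.58075114  0.25029259] [9.72995093e-01 2.30825798e-01 9.40967245e-06 7.75461566e-06] [-1.06155928  0.1883094  -0.07894135] [ 1.00718661  0.3828736   0.04391546  1.5978869  -0.01789574  1.16120456
 -0.04989066]
```

View pics/side0.png

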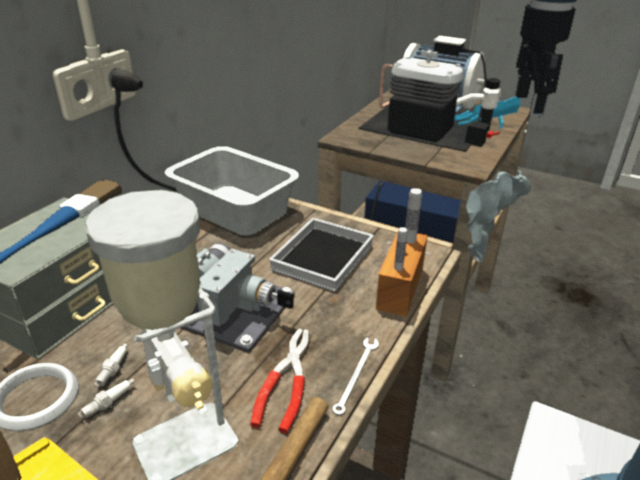

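View pics/top0.png

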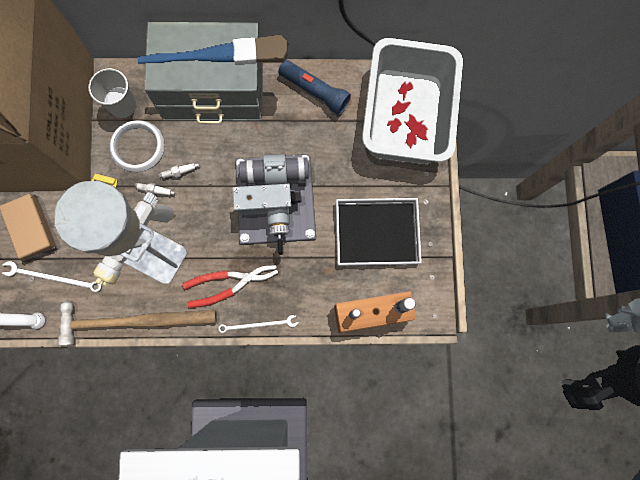

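Run:
```python
import cv2
a=cv2.imread("pics/side0.png");b=cv2.imread("pics/top0.png")
cv2.imwrite("pics/side0z.png",cv2.resize(a[210:350,180:420],(800,467),interpolation=cv2.INTER_CUBIC))
cv2.imwrite("pics/top0z.png",cv2.resize(b[170:350,220:440],(733,600),interpolation=cv2.INTER_CUBIC))
```

```text
(no output)
```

View pics/side0z.png

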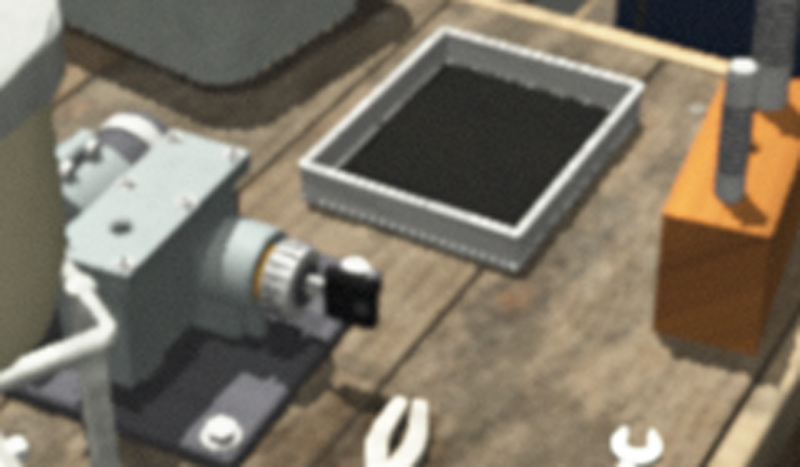

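View pics/top0z.png

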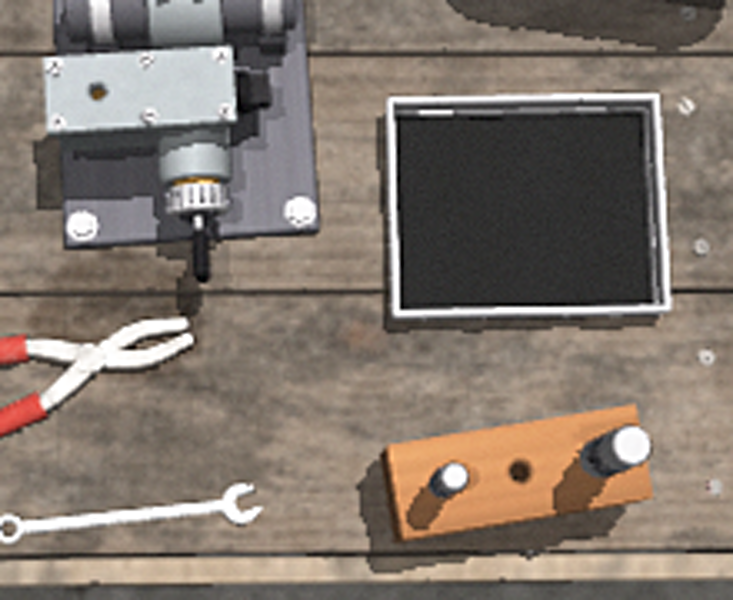

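Side view: the hole is at about (217,278), the punch head at (403,230) and the barrel collar at (268,295). Top view: the hole is at about (249,198), the punch head at (356,312), the drift at (409,304), and the tray centre at (377,232). Next I turn these into positions.

```bash
cat > h.py <<'E'
from bench import *
import numpy as np, cv2
from scipy.optimize import least_squares
CP={c:camera_params(c) for c in ("side","top")}
def proj(c,P):
    P=np.atleast_2d(P);T=CP[c]["camera_from_world"];q=P@T[:3,:3].T+T[:3,3];q=q@np.array(CP[c]["K"]).T
    return q[:,:2]/q[:,2:]
def onz(c,uv,z):
    T=np.array(CP[c]["camera_from_world"]);K=np.array(CP[c]["K"])
    R=T[:3,:3];o=-R.T@T[:3,3];d=R.T@np.linalg.solve(K,[uv[0],uv[1],1.]);return o+d*(z-o[2])/d[2]
def tri(us,ut):
    return least_squares(lambda p:np.r_[proj("side",p)[0]-us,proj("top",p)[0]-ut],onz("top",ut,0.05)).x
E
python3 - <<'E'
from h import *
np.set_printoptions(precision=4,suppress=True)
tz=lambda p:(np.array(p)/3.3333+[220,170]); sz=lambda p:(np.array(p)/3.3333+[180,210])
print("hole top",onz("top",tz((97,92)),.093),"side",onz("side",sz((122,228)),.093),"tri",tri(sz((122,228)),tz((97,92))))
print("head top",onz("top",tz((456,473)),.140),"side",onz("side",sz((742,66)),.140))
for p in [(437,487),(520,471)]: print("blockhole",onz("top",tz(p),.07))
print("block corners",[onz("top",tz(p),.07)[:2] for p in [(387,447),(637,405),(652,497),(400,540)]])
print("cover corners",[onz("top",tz(p),.093)[:2] for p in [(44,57),(233,46),(237,123),(48,134)]])
print("tray rim",[onz("top",tz(p),.024)[:2] for p in [(388,98),(660,94),(670,308),(394,317)]])
print("collar",tri((268,295),(278.7,225.8)),onz("top",(278.7,228),.048),"key end",onz("top",tz((202,280)),.048), onz("top",tz((197,213)),.048))
print("bore nn side",onz("side",(260.8,292.6),.048))
E
```

```text
hole top [ 0.5915 -0.0722  0.093 ] side [ 0.5889 -0.0719  0.093 ] tri [ 0.5905 -0.0727  0.0922]
head top [ 0.3866 -0.2535  0.14  ] side [ 0.3833 -0.2525  0.14  ]
blockhole [ 0.3837 -0.2504  0.07  ]
blockhole [ 0.3917 -0.2943  0.07  ]
block corners [array([ 0.4048, -0.2244]), array([ 0.4262, -0.3575]), array([ 0.3776, -0.3636]), array([ 0.3563, -0.2305])]
cover corners [array([ 0.6107, -0.0439]), array([ 0.6167, -0.144 ]), array([ 0.5745, -0.1461]), array([ 0.5687, -0.0467])]
tray rim [array([ 0.6069, -0.2308]), array([ 0.6091, -0.3868]), array([ 0.4851, -0.3875]), array([ 0.4807, -0.2323])]
collar [ 0.5447 -0.1254  0.0443] [ 0.5463 -0.1225  0.048 ] key end [ 0.498  -0.1262  0.048 ] [ 0.5353 -0.1233  0.048 ]
bore nn side [ 0.5497 -0.122   0.048 ]
```

```bash
cat >> h.py <<'E'
def q(deg): a=np.radians(deg)/2; return [float(np.cos(a)),float(np.sin(a)),0.,0.]
def F(n=4): return np.mean([read_ft_force() for _ in range(n)],axis=0)
np.set_printoptions(precision=4,suppress=True)
E
python3 - <<'E'
from h import *
print("can top",tri((143,215),(91,216)))
t0=read_time_s();f=np.array([read_ft_force() for _ in range(10)]);print(f.mean(0),f.std(0),read_time_s()-t0,read_finger_gap())
for yaw in (0,3.4,180,90,-90,20):
  for p in [(.385,-.2525,.105),(.385,-.2525,.25),(.59,-.072,.2),(.515,-.125,.055),(.545,-.309,.03)]:
    s=inverse_kinematics(list(p),q(yaw)); print(yaw,p,None if s is None else np.round(s,2))
E
```

```text
can top [0.5041 0.1136 0.3175]
[-1.0616  0.1883 -0.0789] [0. 0. 0.] 0.0 0.08557001994095723
0 (0.385, -0.2525, 0.105) [ 0.56  0.23 -0.08  2.15  0.03  0.76 -1.1 ]
0 (0.385, -0.2525, 0.25) [ 0.58  0.03 -0.09  2.03  0.    1.08 -1.08]
0 (0.59, -0.072, 0.2) [ 0.28  0.34 -0.27  1.77  0.1   1.04 -1.6 ]
0 (0.515, -0.125, 0.055) [ 0.32  0.43 -0.19  2.01  0.12  0.71 -1.51]
0 (0.545, -0.309, 0.03) [ 0.47  0.6  -0.03  1.78  0.02  0.75 -1.14]
3.4 (0.385, -0.2525, 0.105) [ 0.56  0.23 -0.08  2.15  0.03  0.76 -1.04]
3.4 (0.385, -0.2525, 0.25) [ 0.58  0.03 -0.09  2.03  0.    1.08 -1.02]
3.4 (0.59, -0.072, 0.2) [ 0.29  0.35 -0.28  1.77  0.11  1.04 -1.55]
3.4 (0.515, -0.125, 0.055) [ 0.33  0.44 -0.2   2.01  0.13  0.71 -1.46]
3.4 (0.545, -0.309, 0.03) [ 0.48  0.61 -0.04  1.78  0.03  0.75 -1.09]
180 (0.385, -0.2525, 0.105) [ 0.95  0.27 -0.5   2.14  0.18  0.77  1.9 ]
180 (0.385, -0.2525, 0.25) [ 0.94  0.04 -0.46  2.02  0.02  1.09  2.04]
180 (0.59, -0.072, 0.2) [ 0.54  0.39 -0.6   1.76  0.25  1.07  1.43]
180 (0.515, -0.125, 0.055) [ 0.61  0.49 -0.53  2.    0.35  0.75  1.44]
180 (0.545, -0.309, 0.03) [ 0.82
[... 383 characters left out ...]
]
-90 (0.385, -0.2525, 0.105) [ 0.37  0.23  0.13  2.16 -0.04  0.75 -2.61]
-90 (0.385, -0.2525, 0.25) [ 0.45  0.02  0.04  2.04 -0.    1.08 -2.65]
-90 (0.59, -0.072, 0.2) [-0.9   0.79  1.38  1.82 -0.82  1.26 -2.42]
-90 (0.515, -0.125, 0.055) [-0.83  1.07  1.36  2.06 -1.19  1.18 -2.04]
-90 (0.545, -0.309, 0.03) [ 0.26  0.62  0.24  1.8  -0.2   0.75 -2.54]
20 (0.385, -0.2525, 0.105) [ 0.61  0.23 -0.12  2.15  0.04  0.76 -0.77]
20 (0.385, -0.2525, 0.25) [ 0.62  0.03 -0.13  2.03  0.    1.08 -0.73]
20 (0.59, -0.072, 0.2) [ 0.31  0.35 -0.31  1.77  0.12  1.04 -1.27]
20 (0.515, -0.125, 0.055) [ 0.38  0.44 -0.25  2.01  0.16  0.71 -1.2 ]
20 (0.545, -0.309, 0.03) [ 0.51  0.61 -0.08  1.78  0.06  0.76 -0.82]
```

```bash
python3 - <<'E'
from h import *
t0=read_time_s()
Q=q(3.4)
move_gripper(0.045,30)
move_ptp([.385,-.2525,.23],Q)
print(read_time_s()-t0,F(),read_eef_pos())
movel([.385,-.2525,.106],Q,0.2); print(read_time_s()-t0,F())
for c in("side","top"):
    im=read_camera(c); cv2.imwrite(f"pics/{c}1.png",im[:,:,::-1])
E
python3 - <<'E'
import cv2,numpy as np
a=cv2.imread("pics/side1.png");b=cv2.imread("pics/top1.png")
cv2.imwrite("pics/z1.png",np.hstack([cv2.resize(x,(390,390),interpolation=cv2.INTER_CUBIC) for x in (a[190:320,340:470],b[250:380,300:430])]))
E
```

```text
1.7667000000000002 [1.1467 0.4825 0.4311] [ 0.3851 -0.2538  0.2304]
2.5333 [-0.3932  0.446   0.6638]
```

View pics/z1.png

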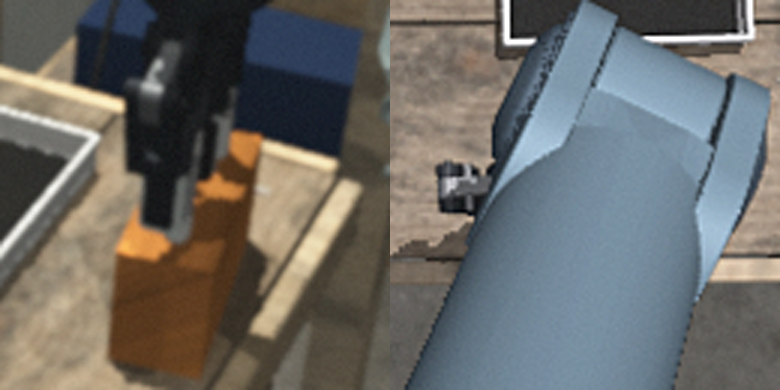

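The side view shows the near finger just above the block's near end. The punch is hidden between the jaws, and the forces are near zero. I'll close the gripper and lift.

```bash
python3 - <<'E'
from h import *
t0=read_time_s()
Q=q(3.4)
move_gripper(0.008,40); print(read_time_s()-t0,F(),read_ft_torque(),read_finger_gap(),read_eef_pos())
movel([.385,-.2525,.20],Q,0.15); print(read_time_s()-t0,F(),read_finger_gap())
for i in range(5):
    pause(.05); print(F(1))
print(read_time_s())
for c in("side","top"):
    im=read_camera(c); cv2.imwrite(f"pics/{c}2.png",im[:,:,::-1]); print(tip_of(c,"punch_tip")[:2])
E
python3 - <<'E'
import cv2,numpy as np
a=cv2.imread("pics/side2.png")
cv2.imwrite("pics/z2.png",cv2.resize(a[170:320,320:470],(600,600),interpolation=cv2.INTER_CUBIC))
E
```

```text
0.375 [0.025  0.2812 4.6432] [0.0508 0.1333 0.0187] 0.013859495916913244 [ 0.3858 -0.2529  0.107 ]
1.15 [-0.2167  0.0449 -1.6387] 0.01383427042234242
[-0.1363 -0.3838 -0.918 ]
[ 0.2583  0.3733 -1.4379]
[ 0.8705  0.7306 -0.3256]
[ 0.6054  0.444  -0.8793]
[ 0.8236 -0.588  -1.1197]
4.9333
[{'at': [402.0, 256.8], 'confidence': 0.78}]
[]
```

View pics/z2.png

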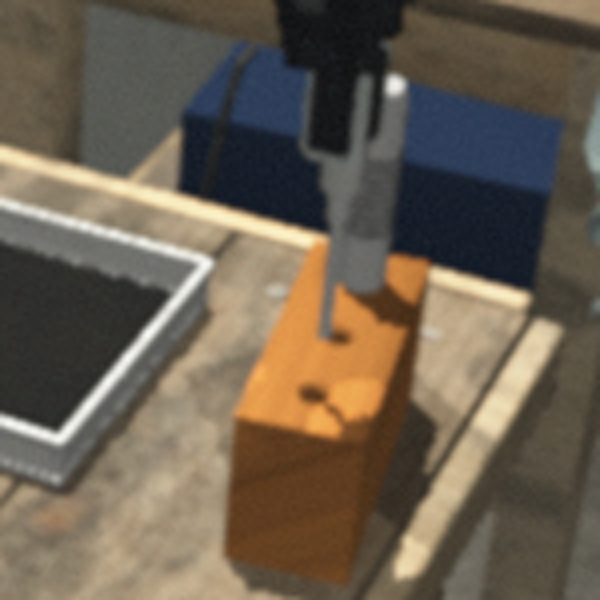

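The punch is held. The side view shows its tip at about (402,254), and the vacated hole is at about (398,268). Next, check the tip's predicted position and tilt.

Run:
```python
from h import *
p=read_eef_pos();print(p,read_tcp_rot())
print(proj("side",[p-[0,0,.101],p,p-[0,0,.064-.101]]), onz("side",(401.7,254.2),p[2]-.101),onz("side",(402,256.8),p[2]-.101))
print("vacated hole", onz("side",(320+312/4,170+393/4),.07))
```

```text
[ 0.3849 -0.2524  0.1997] [ 0.9996  0.0297 -0.0003 -0.0002]
[[398.9593 252.7659]
 [405.6383 193.5556]
 [408.3312 169.6832]] [ 0.3799 -0.2509  0.0987] [ 0.3769 -0.2447  0.0987]
vacated hole [ 0.3837 -0.2528  0.07  ]
```

Run:
```python
from h import *
t0=read_time_s();Q=q(3.4)
movel([.385,-.2525,.24],Q,0.2)
move_ptp([.592,-.0725,.24],Q)
movel([.592,-.0725,.203],Q,0.1)
pause(.1);print(read_time_s()-t0,[F(1) for _ in range(1)],read_eef_pos())
for c in("side",):
    im=read_camera(c); cv2.imwrite(f"pics/{c}3.png",im[:,:,::-1]); print(tip_of(c,"punch_tip")[:2],tip_of(c,"lock_hole")[:2])
p=read_eef_pos();print(proj("side",[p-[0,0,.101],p-[0,0,.051]]))
cv2.imwrite("pics/z3.png",cv2.resize(im[220:320,170:270,::-1],(600,600),interpolation=cv2.INTER_CUBIC))
```

```text
2.0333999999999994 [array([ 0.3178,  0.9187, -1.6343])] [ 0.5925 -0.0728  0.2038]
[{'at': [216.7, 274.4], 'confidence': 0.89}] [{'at': [214.0, 274.8], 'confidence': 0.95}, {'at': [217.1, 272.4], 'confidence': 0.41}]
[[214.1149 271.7896]
 [210.7545 242.1994]]
```

View pics/z3.png

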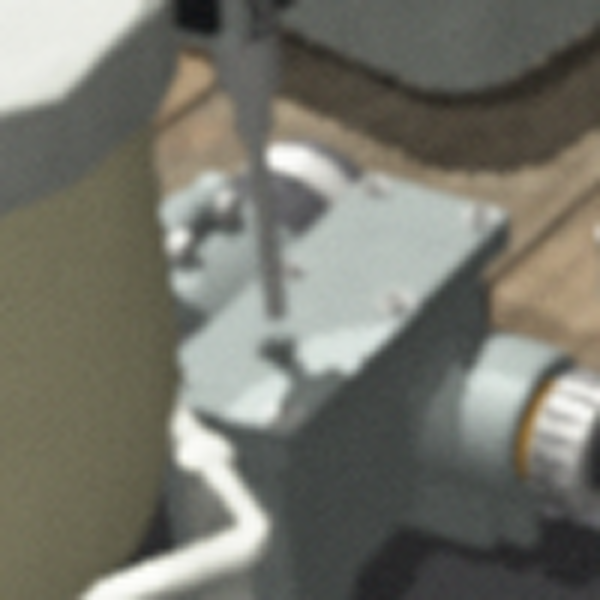

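Zoomed, the tip is at about (216.2,272.7) and the hole's dark ellipse at about (216.7,277.5). I'll compute the relative shift.

Run:
```python
from h import *
p=read_eef_pos();tip=p-[0,0,.101]
a=onz("side",(216.2,272.7),tip[2]);h=onz("side",(216.7,277.5),.093)
print(a,h,"shift",h-a, "tip-pred",a-tip)
print(proj("side",[[.59,-.07,.093],[.592,-.07,.093],[.59,-.068,.093]]))
```

```text
[ 0.5887 -0.0722  0.1029] [ 0.5901 -0.0737  0.093 ] shift [ 0.0013 -0.0015 -0.0099] tip-pred [-0.0039  0.0003 -0.    ]
[[215.1365 278.8937]
 [213.9998 278.4718]
 [214.2649 279.6398]]
```

```bash
cat >> h.py <<'E'
def Fm(n=3,dt=.01):
    f=[]
    for _ in range(n): pause(dt); f.append(read_ft_force())
    return np.mean(f,0)
def down(x,y,z,zmin,Q,thr=3.0,step=.0005,speed=.01,base=-1.2):
    """step down until Fz-base>thr; returns z cmd, force"""
    while True:
        f=Fm()-np.array([0,0,base])
        if f[2]>thr or z<=zmin+1e-6: return z,f
        z=max(z-step,zmin); movel([x,y,z],Q,speed)
E
python3 - <<'E'
from h import *
t0=read_time_s();Q=q(3.4)
x,y=.5938,-.0743
movel([x,y,.198],Q,.05)
b=Fm(10);print("base",b,read_time_s()-t0)
z,f=down(x,y,.198,.188,Q,base=b[2]);print(z,f,read_eef_pos(),read_time_s()-t0)
im=read_camera("side"); cv2.imwrite(f"pics/side4.png",im[:,:,::-1]); print(tip_of("side","punch_tip")[:2])
cv2.imwrite("pics/z4.png",cv2.resize(im[220:320,170:270,::-1],(600,600),interpolation=cv2.INTER_CUBIC))
E
```

```text
base [ 0.0349  0.0389 -1.0363] 0.3415999999999997
0.188 [0.0288 0.1865 0.2572] [ 0.5938 -0.0743  0.1879] 5.866599999999999
[{'at': [214.7, 280.8], 'confidence': 0.63}]
```

View pics/z4.png

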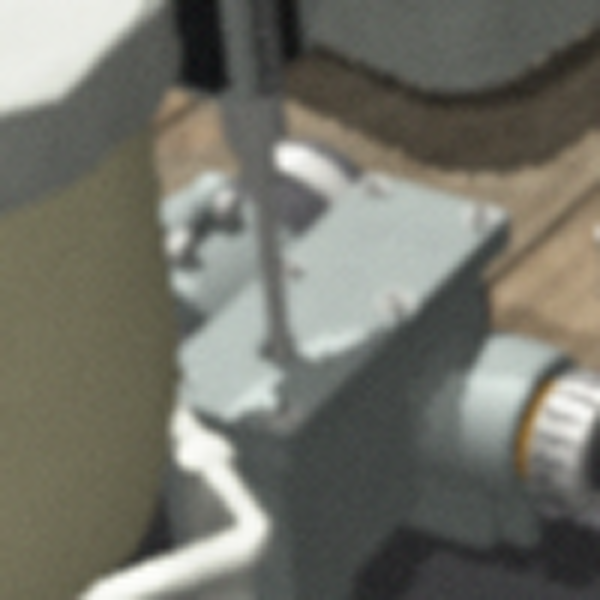

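No force with the tip about 6 mm below the plate surface, and the picture shows the pin entering the hole at about (216,278). I'll keep going down with a force guard and watch the barrel for the trip.

Run:
```python
from h import *
t0=read_time_s();Q=q(3.4)
x,y=.5938,-.0743; base=np.array([.035,.039,-1.04])
ref=read_camera("side")[270:325,245:310].astype(float)
z=.188; movel([x,y,.1845],Q,.012); z=.1845
f=Fm(2)-base; print(z,f)
touched=None;log=[];mx=0
while z>.130:
    step=.001 if touched is None else .0006
    z-=step; movel([x,y,z],Q,.012)
    f=Fm(2)-base; lat=np.hypot(f[0],f[1]); log.append((round(z,4),round(f[2],1),round(lat,1)))
    if touched is None and f[2]>2.5: touched=z; print("touch",z,f)
    if lat>8 or f[2]>17: print("stop",z,f); break
    if touched:
        d=np.abs(read_camera("side")[270:325,245:310]-ref).mean(); log[-1]+=(round(d,1),)
        if d>12: print("barrel moved",z,f,d); break
    if read_time_s()-t0>18: print("time");break
print(log); print(read_time_s(),read_eef_pos())
im=read_camera("side"); cv2.imwrite(f"pics/side5.png",im[:,:,::-1])
cv2.imwrite("pics/z5.png",cv2.resize(im[230:350,180:340,::-1],(800,600),interpolation=cv2.INTER_CUBIC))
```

```text
0.1845 [-0.0579  0.0843  0.1482]
touch 0.16749999999999998 [-1.2818  0.6812  4.374 ]
barrel moved 0.16390000000000005 [-2.3734 -0.3465  7.7353] 14.367459207459207
[(0.1835, np.float64(0.0), np.float64(0.4)), (0.1825, np.float64(0.5), np.float64(0.2)), (0.1815, np.float64(-0.6), np.float64(0.5)), (0.1805, np.float64(-0.4), np.float64(0.3)), (0.1795, np.float64(-0.0), np.float64(0.5)), (0.1785, np.float64(-0.1), np.float64(0.8)), (0.1775, np.float64(-0.1), np.float64(0.5)), (0.1765, np.float64(-0.5), np.float64(0.4)), (0.1755, np.float64(-0.3), np.float64(1.1)), (0.1745, np.float64(0.3), np.float64(0.6)), (0.1735, np.float64(0.3), np.float64(0.5)), (0.1725, np.float64(-0.4), np.float64(0.3)), (0.1715, np.float64(0.0), np.float64(0.3)), (0.1705, np.float64(0.8), np.float64(0.3)), (0.1695, np.float64(-0.2), np.float64(0.6)), (0.1685, np.float64(-0.8), np.float64(0.5)), (0.1675, np.float64(4.4), np.float64(1.5), np.float64(3.3)), (0.1669, np.float64(6.9), np.float64(1.5), np.float64(3.5)), (0.1663, np.float64(7.4), np.float64(2.1), np.float64(3.6)), (0.1657, np.float64(8.2), np.float64(2.2), np.float64(3.7)), (0.1651, np.float64(9.0), np.float64(1.9), np.float64(3.8)), (0.1645, np.float64(9.4), np.float64(2.8), np.float64(3.9)), (0.1639, np.float64(7.7), np.float64(2.4), np.float64(14.4))]
20.275 [ 0.5943 -0.0744  0.1653]
```

View pics/z5.png

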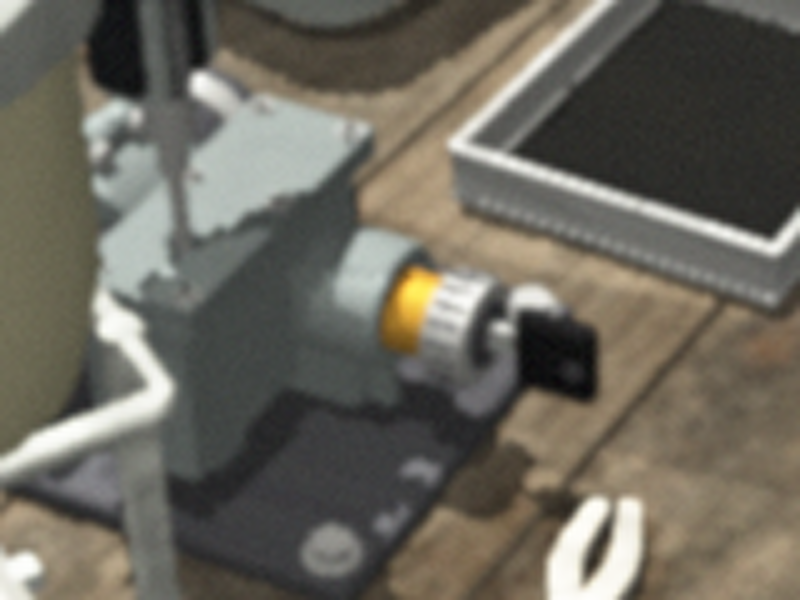

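Tripped at about 9 N. The picture shows the brass body exposed behind the collar, with the key head at about (291,301). Next I withdraw the punch and put it back.

Run:
```python
from h import *
t0=read_time_s();Q=q(3.4)
pause(.2)
movel([.5938,-.0743,.20],Q,.06); print(Fm(2))
movel([.5938,-.0743,.24],Q,.2)
move_ptp([.385,-.2525,.24],Q)
movel([.385,-.2525,.18],Q,.15); pause(.1)
b=Fm(4);print("base",b,read_time_s()-t0,read_eef_pos())
im=read_camera("side"); cv2.imwrite(f"pics/side6.png",im[:,:,::-1])
cv2.imwrite("pics/z6.png",cv2.resize(im[190:290,340:440,::-1],(600,600),interpolation=cv2.INTER_CUBIC))
z=.18
while z>.1085:
    z=max(z-.006,.108); movel([.385,-.2525,z],Q,.05); f=Fm(2)-b
    if abs(f).max()>4: print("contact",z,f); break
print(z,f,read_eef_pos(),read_time_s()-t0)
im=read_camera("side"); cv2.imwrite(f"pics/side7.png",im[:,:,::-1])
cv2.imwrite("pics/z7.png",cv2.resize(im[190:290,340:440,::-1],(600,600),interpolation=cv2.INTER_CUBIC))
```

```text
[-0.1411  1.0719 -1.5049]
base [ 0.1951 -0.032  -0.515 ] 3.066700000000001 [ 0.3865 -0.2529  0.1814]
0.108 [-0.2988 -1.1988 -1.3256] [ 0.3849 -0.2528  0.1078] 6.5167
```

View pics/z7.png

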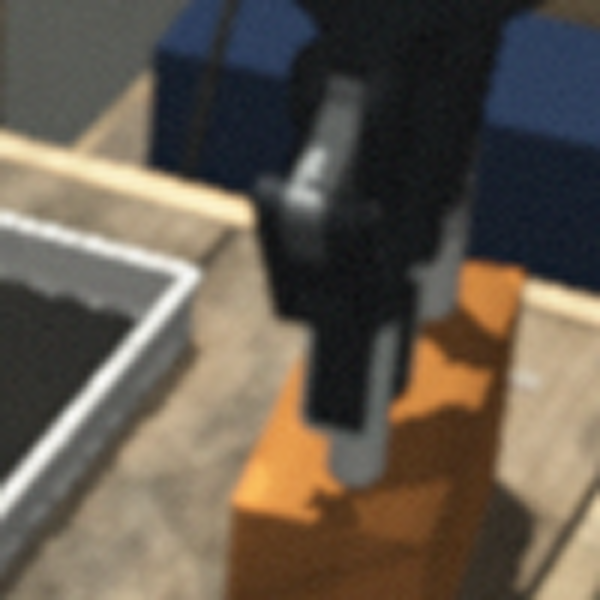

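View pics/z6.png

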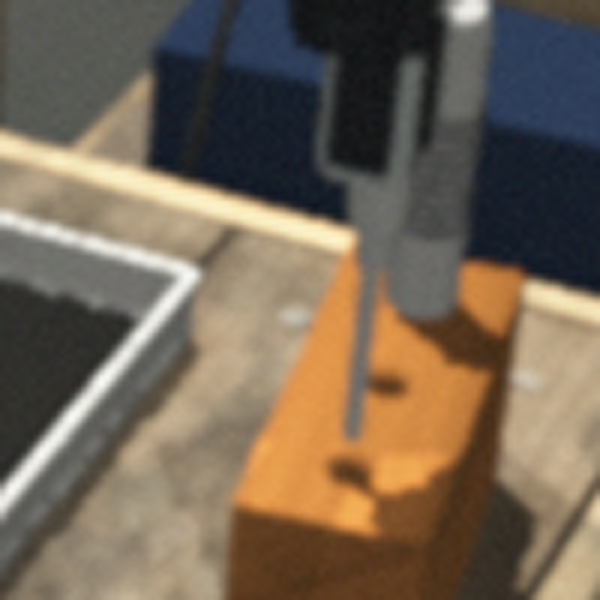

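Picture 7 shows the punch shoulder just at the block top at about (400,270). I'll release, rise and look at the barrel.

Run:
```python
from h import *
t0=read_time_s();Q=q(3.4)
move_gripper(0.045); pause(.1); movel([.385,-.2525,.22],Q,.25)
print(read_time_s()-t0, F())
ims=[]
for c in("side","top"):
    im=read_camera(c); cv2.imwrite(f"pics/{c}8.png",im[:,:,::-1])
    for n in ("barrel_collar","bore_mouth","punch_grip"): print(c,n,[(np.round(d["at"],1),round(d["confidence"],2)) for d in tip_of(c,n)[:2]])
    ims.append(im)
cv2.imwrite("pics/z8.png",np.hstack([cv2.resize(ims[0][230:350,190:310,::-1],(400,400),interpolation=cv2.INTER_CUBIC),cv2.resize(ims[1][170:290,220:340,::-1],(400,400),interpolation=cv2.INTER_CUBIC)]))
cv2.imwrite("pics/z9.png",cv2.resize(ims[0][190:320,330:460,::-1],(500,500),interpolation=cv2.INTER_CUBIC))
```

```text
1.1000000000000014 [ 0.3408  0.5657 -0.6591]
side barrel_collar [(array([276.9, 296.8]), 0.56)]
side bore_mouth [(array([263.9, 291.1]), 0.57)]
side punch_grip [(array([404.7, 250. ]), 0.66)]
top barrel_collar [(array([281.4, 235. ]), 0.84)]
top bore_mouth [(array([277.4, 227. ]), 0.63), (array([277.3, 212.7]), 0.2)]
top punch_grip []
```

View pics/z8.png

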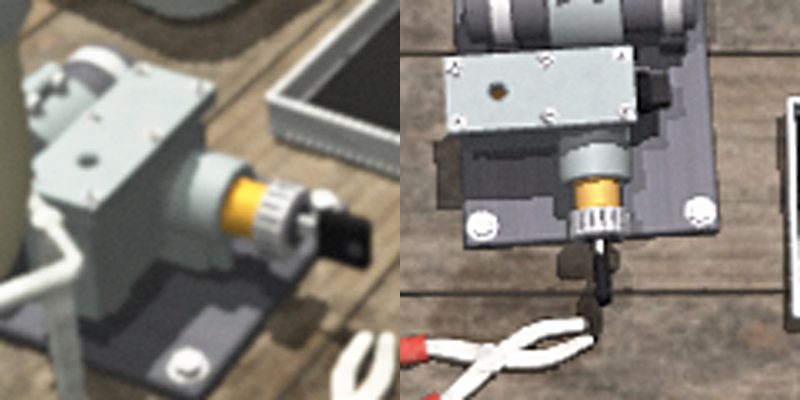

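View pics/z9.png

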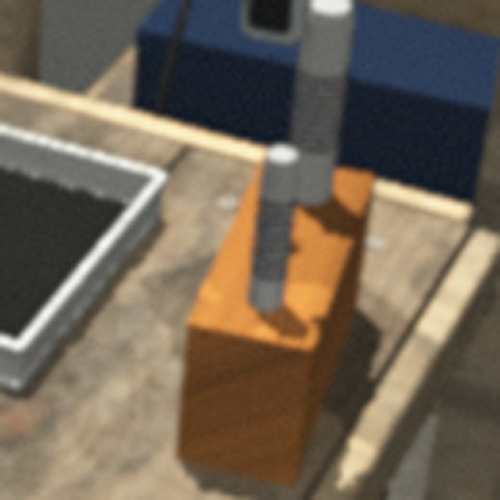

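Run:
```python
from h import *
print("top",onz("top",(279.9,236.6),.055),onz("top",(281.4,235),.048),"side",onz("side",(276.9,296.8),.048),"tri",tri((276.9,296.8),(280.5,236)))
tz=lambda p:((np.array(p)-[400,0])/3.3333+[220,170])
# barrel axis: brass middle top, key head end
print("brass",onz("top",tz((598,190)),.057),"boss",onz("top",tz((595,160)),.062),"key",onz("top",tz((603,280)),.058), "key end",onz("top",tz((604,300)),.055))
print("hole",onz("top",tz((498,91)),.093))
for p,d in [((.527,-.126,.053),3.4),((.527,-.126,.15),3.4),((.47,-.13,.06),3.4),((.545,-.309,.028),93.4),((.545,-.309,.028),-86.6),((.545,-.309,.15),93.4)]:
    print(inverse_kinematics(list(p),q(d)))
```

```text
top [ 0.5289 -0.1251  0.055 ] [ 0.5332 -0.1275  0.048 ] side [ 0.5234 -0.1254  0.048 ] tri [ 0.528  -0.1275  0.0454]
brass [ 0.5462 -0.1242  0.057 ] boss [ 0.5618 -0.1227  0.062 ] key [ 0.4963 -0.1271  0.058 ] key end [ 0.4859 -0.1275  0.055 ]
hole [ 0.592  -0.0727  0.093 ]
[ 0.4109  0.4662 -0.2953  1.9781  0.1986  0.7247 -1.5154]
[ 0.4471  0.3191 -0.3318  1.9319  0.1297  0.9111 -1.4603]
[ 0.4462  0.3726 -0.2927  2.1028  0.1662  0.6875 -1.4678]
[ 0.6964  0.6318 -0.313   1.7726  0.2621  0.778   0.3115]
[ 0.4675  0.6079 -0.0223  1.7849  0.0187  0.749  -2.6467]
[ 0.7042  0.464  -0.3203  1.7258  0.1706  0.9791  0.3794]
```

Run:
```python
from h import *
t0=read_time_s();Q=q(3.5)
x,y=.527,-.1253
move_gripper(.06)
move_ptp([x,y,.15],Q)
b=Fm(4)
movel([x,y,.054],Q,.12); print("down",Fm(2)-b,read_time_s()-t0)
move_gripper(.028,35); print("grip",read_finger_gap(),Fm(3)-b,read_eef_pos(),read_time_s()-t0)
im=read_camera("side"); cv2.imwrite("pics/side10.png",im[:,:,::-1])
cv2.imwrite("pics/z10.png",cv2.resize(im[220:350,190:350,::-1],(738,600),interpolation=cv2.INTER_CUBIC))
```

```text
down [ 0.2772  0.439  -0.7294] 2.125
grip 0.03243214003202367 [-0.6004  0.3714  4.0665] [ 0.5277 -0.1255  0.0549] 2.5
```

View pics/z10.png

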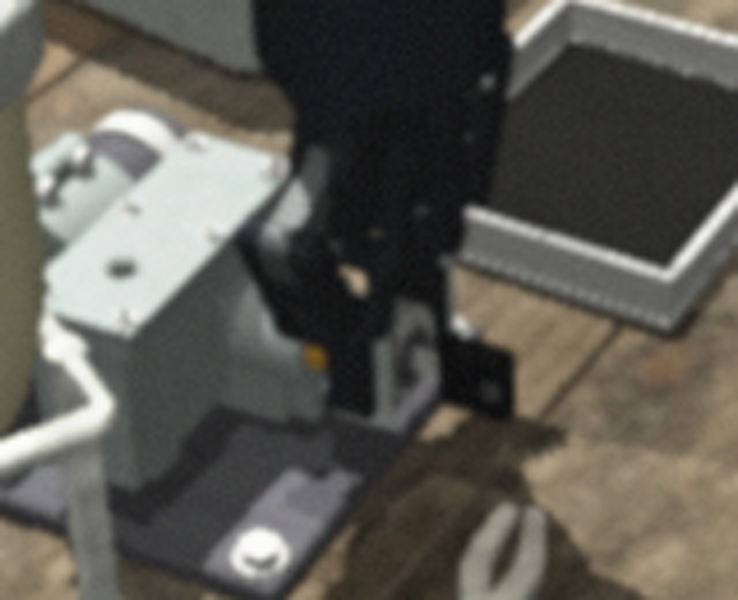

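The fingers hold the collar (gap 32.4 mm), with the key head in front at about (294,303). I'll draw it straight out, watching the forces.

Run:
```python
from h import *
t0=read_time_s();Q=q(3.5)
d=np.array([-np.cos(np.radians(3.5)),-np.sin(np.radians(3.5)),0])
p0=np.array([.527,-.1253,.0545]); b=Fm(2)
for s in np.arange(.008,.0561,.008):
    movel(list(p0+d*s),Q,.06); f=Fm(2); print(round(s,3),f,read_finger_gap())
    if abs(f).max()>15: print("STOP"); break
else:
    p=p0+d*.056
    movel([p[0],p[1],.12],Q,.12); print("lift",Fm(3),read_finger_gap())
print(read_time_s()-t0,read_time_s())
im=read_camera("side"); cv2.imwrite("pics/side11.png",im[:,:,::-1])
cv2.imwrite("pics/z11.png",cv2.resize(im[200:350,190:390,::-1],(800,600),interpolation=cv2.INTER_CUBIC))
```

```text
0.008 [-0.5731 -0.5147  2.7459] 0.03258698556778412
0.016 [-1.427  -0.1353  2.6142] 0.032260675596272236
0.024 [-1.672  -0.3588  1.8481] 0.032360594668328684
0.032 [-1.7073 -0.6488  0.6529] 0.032535936803842196
0.04 [-0.9863  0.1421  0.621 ] 0.032528126014004136
0.048 [ 0.6853 -0.0508 -1.2908] 0.03255337005616101
0.056 [ 0.274   0.0296 -0.8675] 0.03250857920712928
lift [-0.3598  0.2189 -1.8046] 0.032362846030820354
2.8332999999999977 33.775
```

View pics/z11.png

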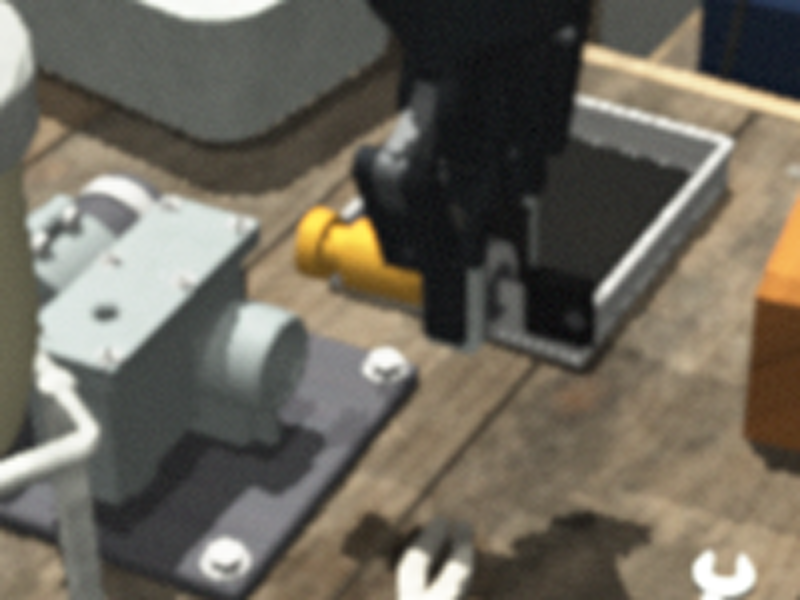

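The barrel is fully out: the brass tail shows at about (271,261) and the bore is empty. Now into the tray, turned 90° so it lies along the long side.

Run:
```python
from h import *
t0=read_time_s();Q=q(3.5);Q2=q(93.5)
movel([.472,-.129,.17],Q,.2)
x,y=.5455,-.320
move_ptp([x,y,.17],Q2)
movel([x,y,.06],Q2,.12); pause(.15); b=Fm(4); print("base",b,read_eef_pos(),read_time_s()-t0)
z=.06
movel([x,y,.038],Q2,.05); z=.038
while z>.0245:
    z-=.0015; movel([x,y,z],Q2,.02); f=Fm(3)-b
    if abs(f).max()>2.5: break
print(z,f,read_eef_pos(),read_finger_gap(),read_time_s()-t0)
im=read_camera("side"); cv2.imwrite("pics/side12.png",im[:,:,::-1])
cv2.imwrite("pics/z12.png",cv2.resize(im[180:330,240:440,::-1],(800,600),interpolation=cv2.INTER_CUBIC))
```

```text
base [ 0.175   0.0184 -1.3885] [ 0.5463 -0.3204  0.0611] 3.1916999999999973
0.02599999999999999 [-1.4164  0.3903  4.6881] [ 0.5458 -0.3202  0.0267] 0.03271117260761179 5.9833
```

View pics/z12.png

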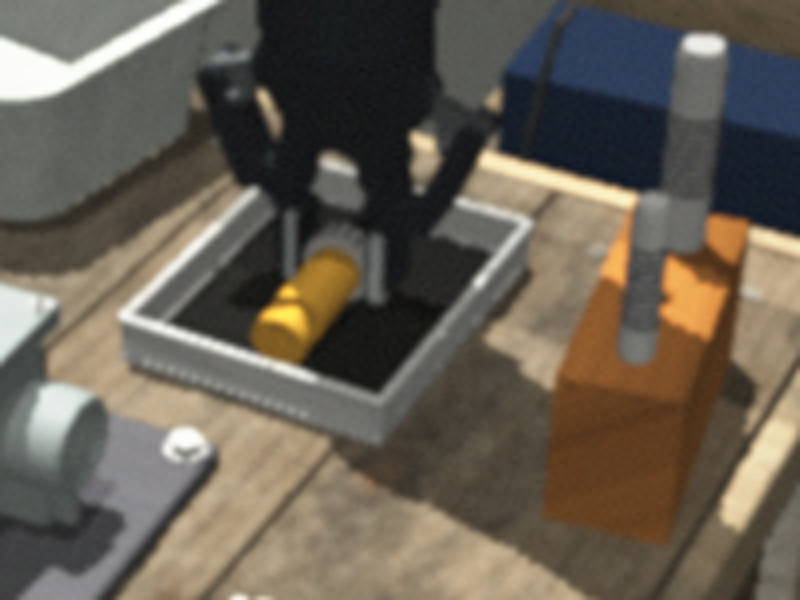

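The barrel lies inside the tray and is touching the mat. I'll release it and back away.

Run:
```python
from h import *
Q2=q(93.5);x,y=.5455,-.320
move_gripper(.052); pause(.2); movel([x,y,.22],Q2,.12)
move_ptp([.42,-.45,.30],Q2); pause(.3)
print(read_time_s(),F())
ims=[]
for c in("side","top"):
    im=read_camera(c); cv2.imwrite(f"pics/{c}13.png",im[:,:,::-1]); ims.append(im)
cv2.imwrite("pics/z13.png",np.hstack([cv2.resize(ims[0][190:320,280:440,::-1],(400,325)),cv2.resize(ims[1][190:340,310:470,::-1],(400,325))]))
```

```text
43.2583 [-0.4549 -0.6491 -0.5306]
```

View pics/z13.png

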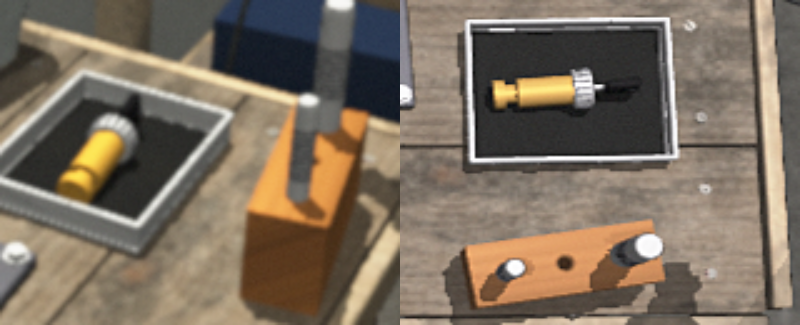

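The barrel lies flat inside the tray, the punch stands upright in its hole, and the arm is clear. I'm handing the job in.

```bash
python3 -c "
from bench import *
print(sign_off(),read_time_s())"
```

```text
the job is handed in; nothing more can be done
the job is handed in; nothing more can be done
```

The job is done and handed in, about 43 s on the robot clock against the 72 s limit; `sign_off` gives no verdict.

- **Catch:** I took the thin punch from the block, lined it up with the hole in the side camera picture and got in on the first try, without touching the cover. I then pressed in 0.6 mm steps. The highest reading was about 9.4 N, and the barrel sprang out before the hard stop.
- **Punch:** It went back into its own hole in the block and stands upright there.
- **Barrel:** I drew it straight out with side forces under 2 N, turned it 90° and lowered it onto the tray mat until a 4.7 N touch, then released it.

**Last checks:** Both cameras showed the barrel with its key lying inside the tray and the punch upright in the block. The arm was clear of everything.

**Disagreement:** The side and top cameras differed by about 2–3 mm in x. I worked from positions relative to each other in a single picture, so it caused no trouble.

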